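# Put the changeover parts back in their own trays

### The arm

A 6-joint arm with a two-finger parallel gripper is mounted at the origin on a cart in front of the work surface, level with it; the furniture and walls round the work are solid. World frame = base frame: x ahead of the robot, y to its left, z up, the work surface at z = 0. Lengths are in mm, angles in rad, forces in N, time in s.
With the tool pointing down it reaches from about 275 to 750 mm from the base axis. Payload 10.2 kg.
Tool frame: the origin (TCP) lies on the centre line of the jaws, within the pads' length; the fingertips stand 19 mm ahead of it and the grasp point (between the pads) is the TCP; z points along the fingers, y is the line along which they close (so a half turn about z gives the same grasp; the last joint's range is limited). The gripper opens to 85 mm and grips with 20 to 120 N. Pads are 22 mm wide; open, the fingers measure 114 mm over their backs; the gripper's body (76 mm by 85 mm) begins 54 mm behind the grasp point. The pads swing forward as they close: fully open they stand 13 mm farther back than shut.
Start: joints at [-1.518, 0.313, 1.498, -0, 1.331, -0.223], TCP at [142.953, -505.169, 250.294] pointing down, gripper open.
Joint ranges: [-2.94, 2.94], [-0.97, 2.17], [0.19, 2.56], [-1.23, 4.37], [0.02, 3.11], [-2.88, 2.88]. Speed limits (rad/s): [2.39, 2.39, 3.01, 3.14, 3.14, 3.14].

### API

Orientations are given as a unit quaternion [w, x, y, z].
In Python, from rig import sense, capture, finish_job, regions_of, mark_of gives the robot as it stands.
- The arm moves only by the tool jog_arm, never from a script. Its argument "series" is text: rows parted by semicolons, each of 7 numbers parted by spaces: the shift along the tool's x, y, z in units of 0.4 m (1.0 is 0.4 m), then the turn, a rotation vector about the tool's x, y, z in units of pi/2 rad (1.0 is pi/2 rad), then the opening, from -1 (shut) to 1 (fully open). A call has 1 to 20 rows; each row is the pose to reach, as a shift and turn from the pose commanded when the call began, along the tool's axes at that moment; what a row does not reach only later rows make up. A row lasts 1/8 s, in which the tool goes at most 62.5 mm and 10.7 degrees, less where a joint would pass 70% of its speed; a pose out of reach is approached as far as the arm can. A call with a number of a shift or a turn outside -1 to 1 is refused whole. A call with a gripper value outside its range is refused whole. The fingers move at their own pace and stop on an object; "grip_force" is the grip in N (left out, the last holds). Time passes only in rows, so rows that repeat a pose let the fingers close. It gives the time, the measured TCP pose, the force, the opening and the grip force at its end, in the units of the state.
- sense(): the state, without advancing time (a new reading comes with each control period).
- capture(name): name is "scene" or "top"; returns a dict with "img" (384x512x3 uint8, red, green, blue), "intrinsics" (3x3 intrinsics, pixels), "R" (3x3) and "t" (3): a world point X has camera coordinates R X + t. Camera axes: x right, y down, z forward; pixel columns grow to the right and rows downward; lengths in mm; the calibration is good to about 2 mm. A picture is of the moment at which its call begins. There is no depth.
- finish_job(): hands the job in; it is judged then, once.
Trained networks look in a picture, given as the dict that the camera call returned (one of the last four; its "shot" number tells which), for a name from the list of things; names that differ only in an ending like _2 or _b are one class to them, and where a whole thing is asked for, a point or a joint stands for the part that bears it (a point fixed in the world has none). Each returns a list of dicts, best first, with "confidence" (0 to 1); they miss things now and then, are a little off and sometimes report something else, mostly with a low value. They report only what shows in the picture. A call takes as long as a camera call. They do not tell look-alikes from the thing itself.
- regions_of(label, picture): "region" (384x512 bool, what is visible of it) and "point" ([row, column] in pixels, amid what is visible of it).
- mark_of(label, picture): "point" ([row, column] in pixels: a listed point, or the origin of a listed thing).
The state is a dict: "time_s": time; "joints": joint angles; "dq": joint speeds; "tau": joint torques, N m; "eef_pos": TCP position; "ee_rot": TCP orientation; "force": force on the tool from outside, world axes, zero at the start; "wrist_torque": the same for the moment, N m; "grip_width": opening from 0.0 (shut) to 1.0 (fully open); "grip_force": force on a finger pad.
Only numpy, scipy, OpenCV 4.12 (cv2) and the standard library are available. Lean on these libraries where they do the work, as an engineer would, in place of code of your own. Each camera call takes 0.05 s, during which the arm holds its last target. There are 200 camera calls.

### The job

The four changeover parts stand in each other's trays. Swap them round so that the black star knob ends in the green tray, the steel bearing in the blue tray, the orange cap in the yellow tray and the photo-eye sensor in the red tray, each set down upright on the middle of its tray inside the printed ring. Keep to one part per tray at all times, use the empty white tray for parking, never lay a part on the bench, and leave the handwheel where it is.

Things in the scene. Friction and masses are not known exactly. Their poses are not given: they have to be found in the camera images.
- knob: black plastic five-lobed star knob for a clamp, 47 mm across, 27 mm high, standing on the tray floor. Origin: middle of its underside, z up. It can be gripped across the middle at any yaw. Loose, under 120 g. At the start it lies upright near the middle of a wrong tray.
- bearing: steel ball bearing, a flat silver ring with a dark seal, 42 mm outer diameter, 13 mm high, lying flat. Origin: middle of its underside, z up. Grip it across its outside. Loose, under 120 g. At the start it lies upright near the middle of a wrong tray.
- cap: orange screw cap of a bottle, 40 mm diameter, 24 mm high, its closed top up. Origin: middle of its underside, z up. Grip it across its outside. Loose, under 120 g. At the start it lies upright near the middle of a wrong tray.
- sensor: small photo-eye sensor, a black block with a red front window and a yellow patch on top, 58 mm along its x, 20 mm along its y, 36 mm high. Origin: middle of its underside, z up. Grip it across its 20 mm (along its y). Loose, under 120 g. At the start it lies upright near the middle of a wrong tray.
- tray_green: square shallow parts tray, green, fixed to the bench, 124 x 124 mm outside, 116 x 116 mm inside; its floor is 6 mm above the bench and its rim, 4 mm thick, stands 11 mm above the bench (5 mm above the floor). A white ring of 68 mm inner diameter is printed round its middle. Origin: middle of its underside, at bench height; z up, x and y along its sides. Home of the black star knob.
- tray_blue: square shallow parts tray, blue, fixed to the bench, 124 x 124 mm outside, 116 x 116 mm inside; its floor is 6 mm above the bench and its rim, 4 mm thick, stands 11 mm above the bench (5 mm above the floor). A white ring of 68 mm inner diameter is printed round its middle. Origin: middle of its underside, at bench height; z up, x and y along its sides. Home of the steel ball bearing.
- tray_yellow: square shallow parts tray, yellow, fixed to the bench, 124 x 124 mm outside, 116 x 116 mm inside; its floor is 6 mm above the bench and its rim, 4 mm thick, stands 11 mm above the bench (5 mm above the floor). A white ring of 68 mm inner diameter is printed round its middle. Origin: middle of its underside, at bench height; z up, x and y along its sides. Home of the orange bottle cap.
- tray_red: square shallow parts tray, red, fixed to the bench, 124 x 124 mm outside, 116 x 116 mm inside; its floor is 6 mm above the bench and its rim, 4 mm thick, stands 11 mm above the bench (5 mm above the floor). A white ring of 68 mm inner diameter is printed round its middle. Origin: middle of its underside, at bench height; z up, x and y along its sides. Home of the black photo-eye sensor.
- tray_white: square shallow parts tray, white, fixed to the bench, 124 x 124 mm outside, 116 x 116 mm inside; its floor is 6 mm above the bench and its rim, 4 mm thick, stands 11 mm above the bench (5 mm above the floor). A black ring of 68 mm inner diameter is printed round its middle. Origin: middle of its underside, at bench height; z up, x and y along its sides. The spare tray, empty at the start.
- handwheel: black spare handwheel, 72 mm diameter, 51 mm high to the top of its crank grip, loose on the bench near the trays. Origin: middle of its underside. A bystander: not to be moved.
Not all that is in view belongs to the job. What is meant by the cap is not turquoise, and is the larger of those in its own colour.

How it is judged:
By the outcome, as a careful person would: the job done as asked, in the order asked, and still so for the second after the job is handed in, with the robot touching nothing.
It also fails if it takes over 141 s, if anything falls off the work surface, if the arm or the gripper's body presses on something with over 40 N, if the wrist force passes 120 N, or if a joint passes its speed limit or range.

## Working session

There is one attempt and no reset: what is moved stays moved. The work goes in short steps, Python scripts to look and compute and a tool call to move; the robot and the scene stay as the last step left them, time stands still between calls to the robot, and variables do not carry over. Pictures are saved under pics/ and viewed, at most 14 in all, crops included, and the job is handed in when it is done.

Besides the shell and the picture viewer there is one more tool, called after "Call:" as name(argument=value, ...) on one line, values as JSON. jog_arm: Moves the arm, as the interface text tells. Shifts and turns lie within -1 to 1; 1 stands for 0.4 m of shift or pi/2 rad of turn. Its arguments: {"type":"object","properties":{"series":{"type":"string"},"grip_force":{"type":"number"}},"required":["series"]}

```bash
mkdir -p pics; cat > h.py <<'E'
import numpy as np, cv2
from rig import sense, capture, finish_job, regions_of, mark_of
def save(p,n): cv2.imwrite(f'pics/{n}.png',p['img'][:,:,::-1])
def ray(p,rc):
    K,R,t=map(np.array,(p['intrinsics'],p['R'],p['t'])); d=R.T@np.linalg.solve(K,[rc[1],rc[0],1.]); return -R.T@t,d
def atz(p,rc,z):
    c,d=ray(p,rc); return c+d*(z-c[2])/d[2]
def two(p,a,q,b):
    c1,d1=ray(p,a);c2,d2=ray(q,b);A=np.c_[d1,-d2];s=np.linalg.lstsq(A,c2-c1,rcond=None)[0]
    x,y=c1+d1*s[0],c2+d2*s[1];return (x+y)/2,np.linalg.norm(x-y)
def proj(p,X):
    K,R,t=map(np.array,(p['intrinsics'],p['R'],p['t'])); v=K@(R@np.array(X,float)+t); return v[1]/v[2],v[0]/v[2]
E
python3 - <<'E'
from h import *
np.set_printoptions(precision=1,suppress=True)
s=capture('scene');t=capture('top')
save(s,'s0');save(t,'t0')
for n in 'knob bearing cap sensor tray_green tray_blue tray_yellow tray_red tray_white handwheel'.split():
    a=mark_of(n,s);b=mark_of(n,t)
    print(n,[(np.array(x['point']),round(x['confidence'],2)) for x in a[:3]],[(np.array(x['point']),round(x['confidence'],2),atz(t,x['point'],0 if n[0]in't' or n[0]=='h' else 6)) for x in b[:3]])
    if a and b: print('   ',*two(s,a[0]['point'],t,b[0]['point']))
print(sense())
E
```

```text
knob [(array([266.5, 226.5]), 0.84)] [(array([231.5, 155. ]), 0.51, array([443.1, 230.7,   6. ]))]
    [442.2 231.1  -0.6] 2.7483870578241514
bearing [(array([187. , 278.6]), 0.67)] [(array([155. , 330.4]), 0.83, array([ 624.1, -165.5,    6. ]))]
    [ 627.4 -165.7   -1.4] 4.129513821433008
cap [(array([200.4, 306.4]), 0.55), (array([224.8, 300.3]), 0.54), (array([218.3, 343.2]), 0.51)] [(array([237.4, 256.7]), 0.66, array([433.1,   1.6,   6. ])), (array([252.5, 309.6]), 0.59, array([ 401.1, -117.3,    6. ])), (array([206.9, 309.5]), 0.59, array([ 503.7, -117.3,    6. ]))]
    [429.1   1.2  67.4] 6.232715598760113
sensor [(array([194.1, 349.6]), 0.47)] [(array([233.9, 364.1]), 0.83, array([ 444.4, -240.2,    6. ]))]
    [ 444.5 -239.6    8.1] 0.3628308311877905
tray_green [(array([194.3, 353.4]), 0.6)] [(array([233.8, 367.6]), 0.98, array([ 444.9, -249.7,    0. ]))]
    [ 442.  -249.8    5.3] 6.261203779391909
tray_blue [(array([229.7, 305. ]), 0.83)] [(array([233.9, 252.6]), 0.66, array([441. ,  10.9,   0. ]))]
    [432.4   5.4  -3.1] 20.579192903254008
tray_yellow [(array([263.3, 2
[... 207 characters left out ...]
78.3]), 0.84), (array([226.3, 301.1]), 0.65)] [(array([156.5, 323.7]), 0.75, array([ 621.6, -151.1,    0. ]))]
    [ 621.5 -152.1   -2.9] 1.8710966460307294
tray_white [] []
handwheel [(array([249.8, 144.4]), 0.92)] [(array([166.6, 125.2]), 0.85, array([591.2, 306.1,   0. ]))]
    [590.7 305.1   6. ] 1.7020844697639623
{'time_s': 1.1, 'joints': array([-1.5,  0.3,  1.5,  0. ,  1.3, -0.2]), 'dq': array([-0.,  0., -0.,  0.,  0.,  0.]), 'tau': array([ -0. , -41.2, -26. ,  -0. ,   0. ,   0. ]), 'eef_pos': array([ 143. , -505.2,  250.3]), 'ee_rot': array([0. , 1. , 0.1, 0. ]), 'force': array([0.1, 0.6, 0.5]), 'wrist_torque': array([0., 0., 0.]), 'grip_force': 0.0, 'grip_width': 0.9999756373076151}
```

```bash
python3 -c "
import cv2,numpy as np
a=cv2.imread('pics/s0.png');b=cv2.imread('pics/t0.png')
cv2.imwrite('pics/s0b.png',cv2.resize(a,(800,600)));cv2.imwrite('pics/t0b.png',cv2.resize(b,(800,600)))"
```

```text
(no output)
```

View pics/s0b.png

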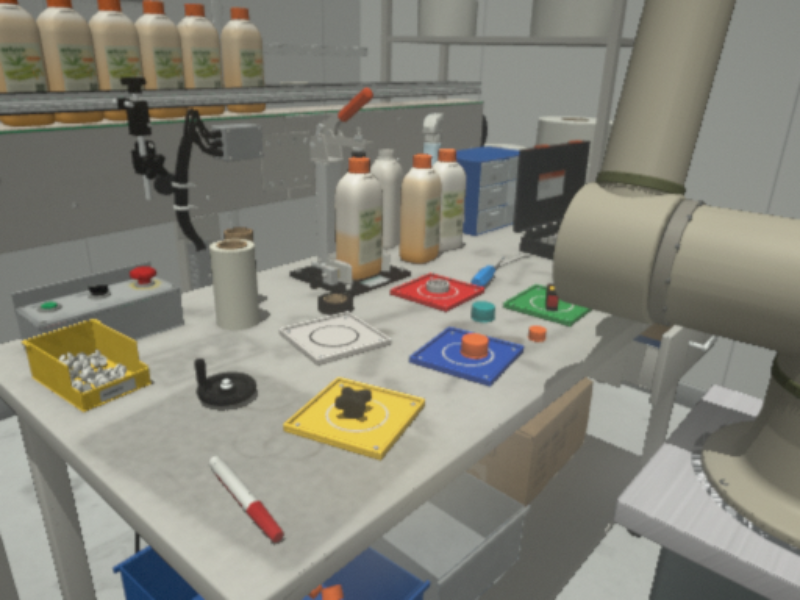

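View pics/t0b.png

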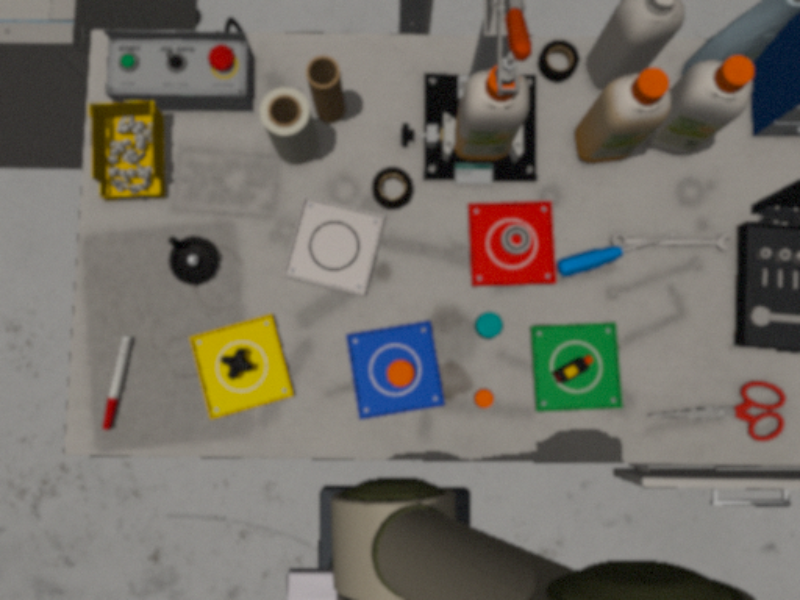

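The pictures (800x600 pixels) show:
- **Parts:** the knob is in yellow (top 238,364), the bearing in red (515,238), the cap in blue (400,374) and the sensor in green (573,368). White is empty (334,247).
- **Cap candidates:** the orange one in the blue tray (400,374), a small orange one on the bench (484,398), a turquoise one (488,325), and bottle caps at the back. The one in the blue tray fits, being orange and the larger. I'll confirm it in a crop.

```bash
python3 - <<'E'
from h import *
np.set_printoptions(precision=1,suppress=True)
s=capture('scene');t=capture('top')
hsv=cv2.cvtColor(t['img'],cv2.COLOR_RGB2HSV)
B=sorted
def rect(m):
    m=m.astype(np.uint8);c=max(cv2.findContours(m,0,2)[0],key=cv2.contourArea);return c
seeds={'green':(368,576),'blue':(369,395),'yellow':(366,242),'red':(244,512),'white':(247,335)}
H={'green':(50,80),'blue':(100,125),'yellow':(20,33)}
for n,(r,c) in seeds.items():
    r/=1.5625;c/=1.5625
    h,S,v=[hsv[:,:,i].astype(int) for i in range(3)]
    if n=='white': m=v>200-25;
    elif n=='red': m=((h<6)|(h>173))&(S>120)&(v>60)
    else: m=(h>=H[n][0])&(h<=H[n][1])&(S>90)&(v>60)
    w=np.zeros_like(m);w[int(r)-36:int(r)+37,int(c)-36:int(c)+37]=1
    ct=rect(m&w)
    P=np.array([atz(t,(y,x),11)[:2] for x,y in ct[:,0]],np.float32)
    (cx,cy),sz,a=cv2.minAreaRect(P)
    # scene seen
    print(n,'centre',np.array([cx,cy]),'size',np.array(sz),'ang',round(a,1),'inscene',np.array(proj(s,[cx,cy,11])))
hts=dict(knob=33,bearing=19,cap=30,sensor=42)
for n in hts:
    a=regions_of(n,t);b=regions_of(n,s)
    for x in a[:4]:
        P=np.array([atz(t,(y,z),hts[n])[:2] for y,z in np.argwhere(x['region'])],np.float32)
        (c,sz,an)=cv2.minAreaRect(P)
        print(n,'top',round(x['confidence'],2),np.array(x['point']),'mean',P.mean(0),'rect',np.array(c),np.array(sz)+2,round(an,1))
    for x in b[:4]: 
        print('   scene',round(x['confidence'],2),np.array(x['point']),x['region'].sum())
    if a and b:
      for y in b[:4]: print('   two',*two(t,a[0]['point'],s,y['point']))
i=t['img'][170:280,200:410]
cv2.imwrite('pics/crop.png',cv2.resize(i[:,:,::-1],None,fx=3.8,fy=3.8,interpolation=2))
print(sense()['ee_rot'], t['t'], -np.array(t['R']).T@t['t'])
E
```

```text
green centre [ 443.7 -248.5] size [121.4 123. ] ang 3.0 inscene [192.3 351.7]
blue centre [435.9  10.9] size [122.5 123.2] ang 10.2 inscene [223.9 298.1]
yellow centre [437.8 231.4] size [126.3 126.6] ang 16.6 inscene [262.  227.3]
red centre [ 622.  -157.2] size [123.4 123.6] ang 2.7 inscene [184.2 279.2]
white centre [572.8 143.1] size [3.3 1.6] ang 45.9 inscene [223.8 212.5]
knob top 0.68 [230.5 153.7] mean [441.7 232.9] rect [440.6 233.5] [39.6 37.7] 30.2
   scene 0.58 [258.1 226.5] 301
   two [443.6 230.3  16.6] 3.578014145692842
bearing top 0.54 [152.3 334.3] mean [ 628.8 -161.7] rect [ 629.5 -162.2] [41.3 43.1] 0.8
bearing top 0.27 [154.1 327.3] mean [ 621.5 -154.3] rect [ 622.4 -154.9] [127.3 126.1] 2.8
   scene 0.61 [181.3 280.4] 102
   two [ 629.3 -172.7   13.8] 0.9776808422544339
cap top 0.8 [236.1 258.5] mean [430.9   4.1] rect [431.3   3.6] [37.  37.1] 0.8
cap top 0.5 [207.  311.7] mean [ 500.5 -119.5] rect [ 500.3 -119.5] [37.8 41.6] 45.4
cap top 0.24 [230.6 250.9] mean [436.9  13.3] rect [436.5  12.4] [123.3 122.9] 10.2
   scene 0.75 [199.3 309.2] 187
   scene 0.67 [219.2 301.3] 222
   scene 0.54 [215.  345.8] 123
   two [429.2  -4.2  68.7] 12.41115764452927
   two [436.2  -1.8  18. ] 1.0323888313905234
   two [392.7 -22.3  43.3] 94.49647655535993
sensor top 0.56 [232.5 366.2] mean [ 440.2 -234.2] rect [ 440.5 -235.6] [28.8 62.7] 31.3
sensor top 0.28 [164.5 122. ] mean [586.6 300. ] rect [584.5 299.5] [67.8 68.4] 2.4
   scene 0.16 [219.8 301.6] 229
   two [ 503.6 -225.6  -79.8] 133.68999240866444
[ 0.   1.   0.1 -0. ] [ 13.  526.2 973.6] [ 409.9   22.4 1027.9]
```

View pics/crop.png

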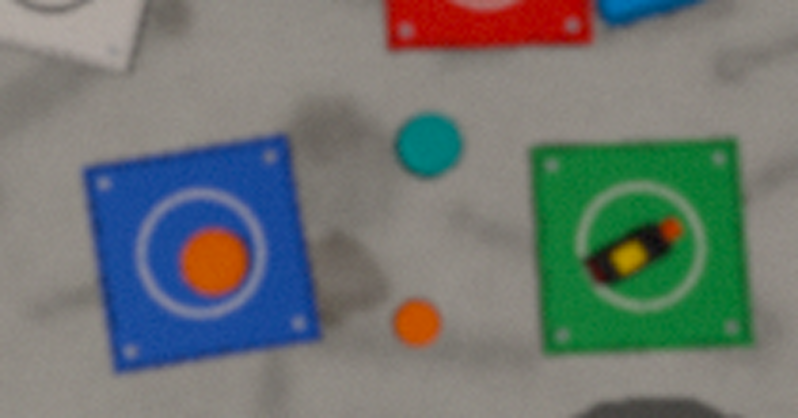

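The crop confirms it. The orange disc in the blue tray is larger (about 68 px) than the loose orange one (about 47 px), and the turquoise one is ruled out. The sensor lies diagonally, its ends at about crop (592,272) and (683,225). The networks are a few pixels off, so I'll segment by colour for finer positions.

```bash
cat >> h.py <<'E'
T={'green':(443.7,-248.5),'blue':(435.9,10.9),'yellow':(437.8,231.4),'red':(622.,-157.2),'white':(572.8,143.1)}
HU={'green':(45,85),'blue':(98,128),'yellow':(18,35)}
def masks(p):
    h,S,v=[cv2.cvtColor(p['img'],cv2.COLOR_RGB2HSV)[:,:,i].astype(int) for i in range(3)]
    d={n:(h>=a)&(h<=b)&(S>90)&(v>60) for n,(a,b) in HU.items()}
    d['red']=((h<5)|(h>173))&(S>150)&(v>60)
    return d,h,S,v
def near(p,X,rad):  # pixels whose ray at z=X[2] is within a radius
    m=np.zeros(p['img'].shape[:2],np.uint8)
    c=np.array([proj(p,[X[0]+rad*np.cos(a),X[1]+rad*np.sin(a),X[2]])[::-1] for a in np.linspace(0,6.28,40)])
    cv2.fillPoly(m,[c.round().astype(np.int32)],1);return m>0
def blob(p,m,z):
    n,l,st,_=cv2.connectedComponentsWithStats(m.astype(np.uint8),connectivity=4)
    k=1+np.argmax(st[1:,4]);q=np.argwhere(l==k)
    P=np.array([atz(p,x,z)[:2] for x in q],np.float32);c,sz,a=cv2.minAreaRect(P)
    return P,P.mean(0),np.array(c),np.array(sz),a,q.mean(0)
E
python3 - <<'E'
from h import *
np.set_printoptions(precision=1,suppress=True)
t=capture('top');s=capture('scene')
for nm,p in (('top',t),('scene',s)):
    d,h,S,v=masks(p)
    # rings: bright low-sat pixels
    for n in ['green','blue','yellow','red']:
        if n=='green' and nm=='scene': pass
        m=near(p,[*T[n],6],42)&~near(p,[*T[n],6],26)
        lo=(S<110)&(v>110)&m
        P=np.array([atz(p,x,6)[:2] for x in np.argwhere(lo)])
        if len(P)<20: print(nm,n,len(P));continue
        A=np.c_[2*P,np.ones(len(P))];k=np.linalg.lstsq(A,(P**2).sum(1),rcond=None)[0]
        for _ in range(3):
            r=np.sqrt(k[2]+k[0]**2+k[1]**2);g=abs(np.hypot(*(P-k[:2]).T)-r)<3
            k=np.linalg.lstsq(A[g],(P[g]**2).sum(1),rcond=None)[0]
        print(nm,'ring',n,k[:2],'r',round(r,1),g.sum(),len(P))
    for n,tr,X,z,cond in [('knob','yellow',(441,232),33,(v<75)),('cap','blue',(431,4),30,(h<22)&(S>130)),
        ('bearing','red',(628,-164),19,(S<110)),('sensor','green',(443,-241),42,((v<70)|(h<35)|(h>170)))]:
        try:
            P,mu,c,sz,a,px=blob(p,near(p,[*X,z/2],36 if n!='bearing' else 25)&cond,z)
            print(nm,n,'mean',mu,'rect',c,sz,round(a,1),'px',px)
        except Exception as e: print(nm,n,e)
d,h,S,v=masks(t)
r0,c0=proj(t,[570,142,11]);r0=int(r0);c0=int(c0)
w=(slice(r0-45,r0+46),slice(c0-45,c0+46))
print('white V prof',v[r0-45:r0+46:4,c0],S[r0,c0-45:c0+46:6],v[r0,c0-45:c0+46:4])
E
```

```text
top ring green [ 443.7 -249.5] r 35.7 233 265
top ring blue [435.9  11.4] r 35.4 250 265
top ring yellow [437.4 232.3] r 35.3 24 24
top ring red [ 621.4 -157. ] r 33.7 51 72
top knob mean [440.4 231.7] rect [440.7 232.3] [29.6 34. ] 27.6 px [232.3 152. ]
top cap mean [430.2   3.4] rect [430.2   3.6] [32.8 35.2] 0.8 px [238.5 256.1]
top bearing mean [ 627.6 -163.2] rect [ 627.2 -163.4] [39.3 43.5] 0.8 px [152.3 330.4]
top sensor mean [ 439.6 -236. ] rect [ 440.5 -237.5] [20.1 59.1] 26.9 px [235.6 366.4]
scene ring green [ 442.1 -250.7] r 35.8 52 77
scene ring blue [434.5   9.4] r 35.8 98 129
scene ring yellow [436.1 230.8] r 35.6 115 115
scene ring red [ 624.5 -161.7] r 36.0 20 38
scene knob mean [419.7 256.3] rect [420.  254.8] [25.1 42.2] 69.8 px [260.5 224.5]
scene cap mean [413.9  25.1] rect [413.   24.5] [33.1 66. ] 35.9 px [221.3 303.2]
scene bearing mean [ 611.1 -144.8] rect [ 609.1 -144.1] [39.1 48.9] 39.0 px [183.7 279.6]
scene sensor mean [ 409.2 -198.5] rect [ 404.1 -198.4] [37.1 75. ] 28.8 px [189.8 355.7]
white V prof [132 158 170 170 172 171 174 174 172 172 172 173 153 142 146 142 137 128
 124 123 133 138 125] [22 23 23 18 24 21 21 18 21 22 21 21 23 22 20 25] [117 131 141 142 142 138 141 143 144 160 170 172 172 174 174 173 172 174
 174 172 173 166 104]
```

```bash
cat >> h.py <<'E'
from scipy.spatial.transform import Rotation as Ro
def rot(): 
    q=sense()['ee_rot'];return Ro.from_quat([q[1],q[2],q[3],q[0]])
def plan(x,y,z,ydeg=None):
    "row numbers to reach xyz with tool y along ydeg (mod 180), tool down"
    s=sense();R=rot();d=R.inv().apply(np.array([x,y,z])-s['eef_pos'])/400
    cur=R.as_matrix();yd=np.degrees(np.arctan2(cur[1,1],cur[0,1]))
    if ydeg is None: ydeg=yd
    e=(ydeg-yd+90)%180-90
    c,s_=np.cos(np.radians(yd+e)),np.sin(np.radians(yd+e))
    G=np.c_[[-s_*-1,c*-1,0],[c,s_,0],[0,0,-1.]]
    if np.linalg.det(G)<0: G[:,0]*=-1
    rv=(R.inv()*Ro.from_matrix(G)).as_rotvec()/(np.pi/2)
    print('plan',np.round(d,4),np.round(rv,4),'yaw now',round(yd,1),'turn',round(e,1),'pos',np.round(sense()['eef_pos'],1))
E
python3 - <<'E'
from h import *
np.set_printoptions(precision=2,suppress=True)
t=capture('top');d,h,S,v=masks(t)
m=near(t,[575,140,11],100)&(v>157)
m=cv2.morphologyEx(m.astype(np.uint8),cv2.MORPH_OPEN,np.ones((3,3)))
P,mu,c,sz,a,px=blob(t,m,11);print('white',mu,c,sz,a)
m=near(t,[*c,6],45)&(v<140);P=np.array([atz(t,x,6)[:2] for x in np.argwhere(m)]);A=np.c_[2*P,np.ones(len(P))];k=np.linalg.lstsq(A,(P**2).sum(1),rcond=None)[0];print('ring',k[:2],np.sqrt(k[2]+k[0]**2+k[1]**2))
print(rot().as_matrix(),sense()['joints'])
plan(441,232,150,90)
E
```

```text
white [604.2  109.64] [612.51 101.8 ] [112.86 111.13] 76.2458267211914
ring [615.81 103.17] 35.508742667900464
[[ 0.96  0.27 -0.  ]
 [ 0.27 -0.96  0.  ]
 [-0.   -0.   -1.  ]] [-1.52  0.31  1.5  -0.    1.33 -0.22]
plan [ 1.22 -1.57  0.25] [-0.    0.    0.18] yaw now -74.2 turn -15.8 pos [ 143.  -505.2  250.3]
```

```bash
python3 -c "
from h import *
plan(380,-180,170,0)"
```

```text
plan [ 0.7916 -0.6208  0.2007] [-0.     -0.     -0.8244] yaw now -74.2 turn 74.2 pos [ 143.  -505.2  250.3]
```

Call:
jog_arm(series="0.7916 -0.6208 0.2007 0 0 -0.8244 0.46;0.7916 -0.6208 0.2007 0 0 -0.8244 0.46;0.7916 -0.6208 0.2007 0 0 -0.8244 0.46;0.7916 -0.6208 0.2007 0 0 -0.8244 0.46;0.7916 -0.6208 0.2007 0 0 -0.8244 0.46;0.7916 -0.6208 0.2007 0 0 -0.8244 0.46;0.7916 -0.6208 0.2007 0 0 -0.8244 0.46;0.7916 -0.6208 0.2007 0 0 -0.8244 0.46;0.7916 -0.6208 0.2007 0 0 -0.8244 0.46;0.7916 -0.6208 0.2007 0 0 -0.8244 0.46;0.7916 -0.6208 0.2007 0 0 -0.8244 0.46;0.7916 -0.6208 0.2007 0 0 -0.8244 0.46", grip_force=30)

```text
time_s: 3.25
eef_pos: [379.8, -180.4, 170.1]
ee_rot: [0.0, 0.707, 0.707, 0.0]
force: [0.7, 0.0, 0.1]
grip_width: 0.731
grip_force: 0.0
```

```bash
python3 -c "
from h import *
plan(440.5,70,130,0);print(sense()['joints'],sense()['time_s'])"
```

```text
plan [0.6261 0.1509 0.1002] [ 0.0001  0.     -0.0007] yaw now -0.1 turn 0.1 pos [ 379.8 -180.4  170.1]
[-7.23575748e-01  1.73142896e-01  1.90512969e+00  1.12320204e-05
  1.06319103e+00 -7.22499270e-01] 3.25
```

Call:
jog_arm(series="0.95 0.15 0.125 0 0 0 0.46;0.95 0.15 0.125 0 0 0 0.46;0.95 0.15 0.125 0 0 0 0.46;0.95 0.15 0.125 0 0 0 0.46;0.95 0.15 0.125 0 0 0 0.46;0.95 0.15 0.125 0 0 0 0.46;0.95 0.15 0.125 0 0 0 0.46;0.95 0.15 0.125 0 0 0 0.46;0.95 0.15 0.125 0 0 0 0.46;0.95 0.15 0.125 0 0 0 0.46;0.95 0.15 0.125 0 0 0 0.46")

```text
time_s: 4.62
eef_pos: [440.2, 199.3, 120.2]
ee_rot: [0.0, 0.708, 0.707, 0.0]
force: [0.3, 0.2, -0.1]
grip_width: 0.731
grip_force: 0.0
```

```bash
python3 -c "
from h import *
plan(440.5,232,120,0);plan(440.5,232,31,0)
s=capture('scene');cv2.imwrite('pics/c2.png',cv2.resize(s['img'][150:300,130:400,::-1],None,fx=2.9,fy=2.9,interpolation=2))
# sensor seen now?
d,h,S,v=masks(s)
P,mu,c,sz,a,px=blob(s,near(s,[443,-241,21],40)&((v<70)|(h<35)|(h>170)),42);print(px)
t=capture('top');print(two(t,(235.6,366.4),s,px))
"
```

```text
plan [0.0818 0.0007 0.0005] [ 0.0002 -0.     -0.0008] yaw now -0.1 turn 0.1 pos [440.2 199.3 120.2]
plan [0.0818 0.0006 0.223 ] [ 0.0002 -0.     -0.0008] yaw now -0.1 turn 0.1 pos [440.2 199.3 120.2]
[190.17333333 353.26666667]
(array([ 438.76154689, -242.42934498,   20.31946616]), np.float64(3.351885379713863))
```

View pics/c2.png

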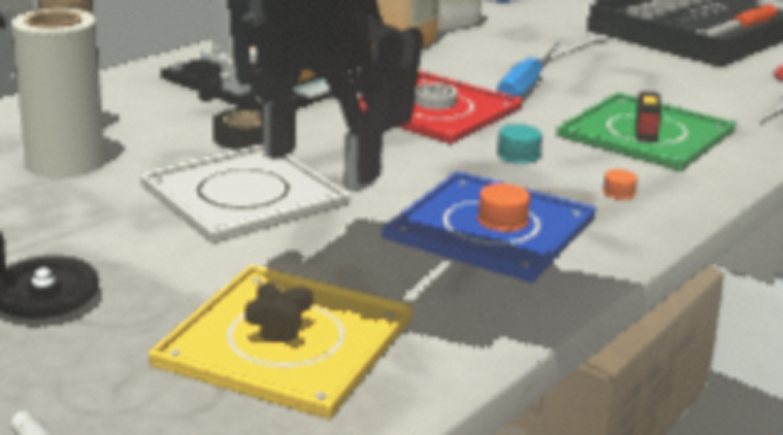

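The gripper (crop 330,90) hovers between white and yellow. The knob (278,310) stands upright in yellow, and the sensor (648,115) is visible and upright. Two views put its mid-height at about 20 mm, which agrees with the text.

Call:
jog_arm(series="0.08 0.001 0 0 0 0 0.46;0.08 0.001 0.1 0 0 0 0.46;0.08 0.001 0.18 0 0 0 0.46;0.08 0.001 0.2225 0 0 0 0.46;0.08 0.001 0.2225 0 0 0 0.46;0.08 0.001 0.2225 0 0 0 0.46;0.08 0.001 0.2225 0 0 0 -1;0.08 0.001 0.2225 0 0 0 -1;0.08 0.001 0.2225 0 0 0 -1;0.08 0.001 0.2225 0 0 0 -1;0.08 0.001 0.2225 0 0 0 -1;0.08 0.001 0.2225 0 0 0 -1", grip_force=30)

```text
time_s: 6.22
eef_pos: [440.9, 232.1, 32.1]
ee_rot: [0.0, 0.707, 0.707, 0.001]
force: [-2.1, -0.6, 6.7]
grip_width: 0.491
grip_force: 28.9
```

```bash
python3 -c "
from h import *
plan(440.5,232,31,0);print(sense())
s=capture('scene');cv2.imwrite('pics/c3.png',cv2.resize(s['img'][190:300,160:310,::-1],None,fx=5,fy=5,interpolation=2))
"
```

```text
plan [-0.0003 -0.0011  0.0028] [ 0.0011 -0.0002  0.0001] yaw now 0.0 turn -0.0 pos [440.9 232.1  32.1]
{'time_s': 6.225, 'joints': array([ 2.49022379e-01,  5.48857751e-01,  1.80200444e+00, -1.27673377e-04,
        7.89029820e-01,  2.48985545e-01]), 'dq': array([ 1.72239470e-03, -1.08580908e-03, -3.31206611e-05,  1.81957064e-04,
       -1.06783672e-03, -3.48315941e-04]), 'tau': array([-3.07112932e-02, -4.04513133e+01, -1.68440741e+01,  8.68375855e-02,
       -4.23446149e-01,  3.62497685e-02]), 'eef_pos': array([440.91846545, 232.10542515,  32.13914962]), 'ee_rot': array([4.73521831e-04, 7.07061726e-01, 7.07151321e-01, 7.07728995e-04]), 'force': array([-2.05022679, -0.57616443,  6.69308234]), 'wrist_torque': array([-0.10410513,  0.19591886,  0.00770528]), 'grip_force': 28.859550354536623, 'grip_width': 0.49100224872742837}
```

View pics/c3.png

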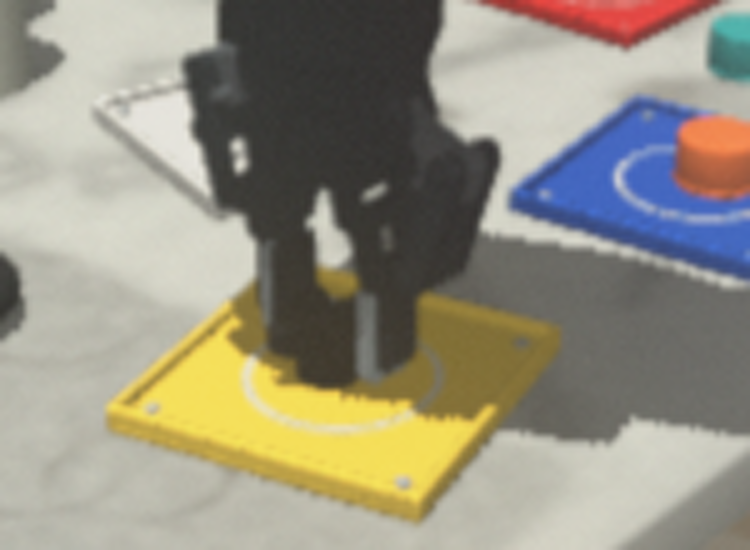

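The knob is gripped at the yellow tray's centre, at 41.7 mm width and 29 N. The fingertips (crop 370,375) sit just above the floor.

Call:
jog_arm(series="0 0 -0.1 0 0 0 -1;0 0 -0.2 0 0 0 -1;-0.16 0.22 -0.2 0 0 0 -1;-0.3225 0.4388 -0.2 0 0 0 -1;-0.3225 0.4388 -0.2 0 0 0 -1;-0.3225 0.4388 -0.2 0 0 0 -1;-0.3225 0.4388 -0.2 0 0 0 -1;-0.3225 0.4388 -0.2 0 0 0 -1;-0.3225 0.4388 -0.2 0 0 0 -1")

```text
time_s: 7.4
eef_pos: [615.3, 103.9, 111.3]
ee_rot: [-0.0, 0.707, 0.708, -0.0]
force: [-1.1, 0.1, -0.9]
grip_width: 0.486
grip_force: 30.0
```

```bash
python3 -c "
from h import *
plan(616,103,32,0);print(sense()['grip_force'],sense()['force'])"
```

```text
plan [-0.0023  0.0019  0.1983] [-0.0001 -0.0001  0.0007] yaw now 0.1 turn -0.1 pos [615.3 103.9 111.3]
29.96285483784959 [-1.06376836  0.1066292  -0.92152271]
```

Call:
jog_arm(series="0 0 0.1 0 0 0 -1;0 0 0.17 0 0 0 -1;0 0 0.19 0 0 0 -1;0 0 0.1965 0 0 0 -1;0 0 0.1975 0 0 0 -1;0 0 0.1975 0 0 0 -1;0 0 0.1975 0 0 0 0.4;0 0 0.1975 0 0 0 0.4;0 0 0.1975 0 0 0 0.4;0 0 0.1 0 0 0 0.4;0 0 0 0 0 0 0.4;-0.12 -0.23 0 0 0 0 0.4;-0.2488 -0.4645 0 0 0 0 0.4;-0.2488 -0.4645 0 0 0 0 0.4;-0.2488 -0.4645 0 0 0 0 0.4;-0.2488 -0.4645 0 0 0 0 0.4;-0.2488 -0.4645 0 0 0 0 0.4")

```text
time_s: 9.52
eef_pos: [431.1, 3.6, 111.3]
ee_rot: [0.0, 0.707, 0.707, 0.0]
force: [-1.2, 0.4, -0.1]
grip_width: 0.703
grip_force: 0.0
```

```bash
python3 -c "
from h import *
t=capture('top');d,h,S,v=masks(t)
print(blob(t,near(t,[616,103,20],30)&(v<75),33)[1:5])
print(blob(t,near(t,[431,4,20],30)&(h<22)&(S>130),30)[1:5])
plan(430.2,3.5,30,0)"
```

```text
(array([615.6376 , 103.96521], dtype=float32), array([615.87091064, 103.86994171]), array([34.54753113, 32.01751328]), 27.507272720336914)Traceback (most recent call last):
  File "<string>", line 5, in <module>
    print(blob(t,near(t,[431,4,20],30)&(h<22)&(S>130),30)[1:5])
          ~~~~^^^^^^^^^^^^^^^^^^^^^^^^^^^^^^^^^^^^^^^^^^^
  File "h.py", line 26, in blob
    k=1+np.argmax(st[1:,4]);q=np.argwhere(l==k)
        ~~~~~~~~~^^^^^^^^^^
    return _wrapfunc(a, 'argmax', axis=axis, out=out, **kwds)
    return bound(*args, **kwds)
ValueError: attempt to get argmax of an empty sequence
```

Call:
jog_arm(series="0 0 0.1 0 0 0 0.4;0 0 0.17 0 0 0 0.4;0 0 0.205 0 0 0 0.4;0 0 0.205 0 0 0 0.4;0 0 0.205 0 0 0 0.4;0 0 0.205 0 0 0 -1;0 0 0.205 0 0 0 -1;0 0 0.205 0 0 0 -1;0 0 0.205 0 0 0 -1;0 0 0.205 0 0 0 -1")

```text
time_s: 10.82
eef_pos: [430.6, 3.4, 29.9]
ee_rot: [0.001, 0.707, 0.707, 0.0]
force: [-2.2, 1.1, 8.3]
grip_width: 0.433
grip_force: 29.5
```

Call:
jog_arm(series="0 0 -0.1 0 0 0 -1;0 0 -0.2 0 0 0 -1;0.14 0.005 -0.225 0 0 0 -1;0.28 0.01 -0.225 0 0 0 -1;0.42 0.015 -0.225 0 0 0 -1;0.57 0.018 -0.225 0 0 0 -1;0.57 0.018 -0.225 0 0 0 -1;0.57 0.018 -0.225 0 0 0 -1;0.57 0.018 -0.225 0 0 0 -1;0.57 0.018 -0.1 0 0 0 -1;0.57 0.018 -0.03 0 0 0 -1;0.57 0.018 -0.01 0 0 0 -1;0.57 0.018 -0.0025 0 0 0 -1;0.57 0.018 -0.0025 0 0 0 -1;0.57 0.018 -0.0025 0 0 0 -1")

```text
time_s: 12.7
eef_pos: [437.8, 231.6, 30.9]
ee_rot: [0.0, 0.707, 0.707, 0.001]
force: [-0.3, -0.0, -0.4]
grip_width: 0.431
grip_force: 30.8
```

Call:
jog_arm(series="0 0 0.0025 0 0 0 -1;0 0 0.0025 0 0 0 -1;0 0 0.0025 0 0 0 0.4;0 0 0.0025 0 0 0 0.4;0 0 0.0025 0 0 0 0.4;0 0 -0.1 0 0 0 0.4;0 0 -0.2 0 0 0 0.4;-0.12 0.06 -0.225 0 0 0 0.4;-0.25 0.12 -0.225 0 0 0 0.4;-0.37 0.18 -0.225 0 0 0 0.4;-0.5 0.24 -0.225 0 0 0 0.4;-0.62 0.3 -0.225 0 0 0 0.4;-0.74 0.36 -0.225 0 0 0 0.4;-0.87 0.42 -0.225 0 0 0 0.4;-0.987 0.475 -0.225 0 0 0 0.4;-0.987 0.475 -0.225 0 0 0 0.4;-0.987 0.475 -0.225 0 0 0 0.4;-0.987 0.475 -0.225 0 0 0 0.4")

```text
time_s: 14.95
eef_pos: [627.1, -162.1, 120.1]
ee_rot: [-0.0, 0.707, 0.708, -0.0]
force: [0.5, 0.8, -0.6]
grip_width: 0.697
grip_force: 0.0
```

```bash
python3 -c "
from h import *
t=capture('top');d,h,S,v=masks(t)
print(blob(t,near(t,[437,231,20],30)&(h<16)&(S>130),30)[1:5])
plan(627.4,-163.3,28,0)"
```

```text
(array([446.61462, 236.024  ], dtype=float32), array([447.42041016, 236.301651  ]), array([13.55731392, 32.52776718]), 37.284786224365234)
plan [-0.0028  0.0005  0.2305] [-0.0001 -0.0001  0.0008] yaw now 0.1 turn -0.1 pos [ 627.2 -162.2  120.2]
```

```bash
python3 -c "
from h import *
t=capture('top');s=capture('scene')
cv2.imwrite('pics/c4.png',np.hstack([cv2.resize(t['img'][180:290,100:220,::-1],(400,367)),cv2.resize(s['img'][210:320,170:290,::-1],(400,367))]))"
```

```text
(no output)
```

View pics/c4.png

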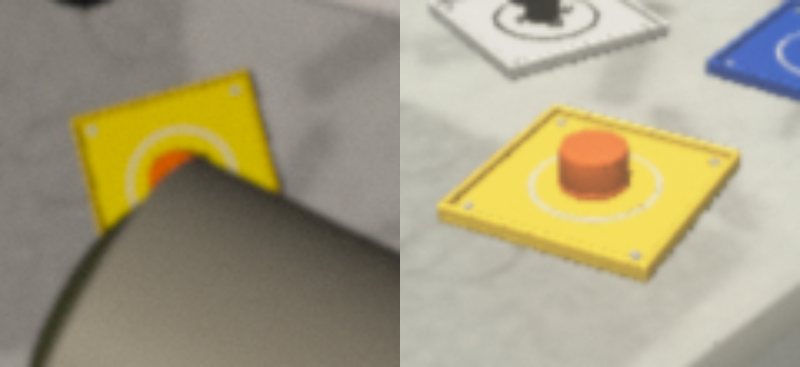

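The arm's elbow hides part of the cap from above. The scene view (595,165) shows it upright and centred in the yellow ring. Next is the bearing.

Call:
jog_arm(series="0 0 0.1 0 0 0 0.4;0 0 0.18 0 0 0 0.4;0 0 0.22 0 0 0 0.4;0 0 0.23 0 0 0 0.4;0 0 0.23 0 0 0 0.4;0 0 0.23 0 0 0 0.4;0 0 0.23 0 0 0 -1;0 0 0.23 0 0 0 -1;0 0 0.23 0 0 0 -1;0 0 0.23 0 0 0 -1;0 0 0.23 0 0 0 -1")

```text
time_s: 16.48
eef_pos: [627.6, -163.5, 29.0]
ee_rot: [0.0, 0.707, 0.707, 0.0]
force: [-2.2, 1.6, 6.1]
grip_width: 0.47
grip_force: 30.1
```

Call:
jog_arm(series="0 0 -0.05 0 0 0 -1;0 0 -0.1 0 0 0 -1;0 0 -0.15 0 0 0 -1;0 0 -0.225 0 0 0 -1;0 0 -0.225 0 0 0 -1;0 0 -0.225 0 0 0 -1")

```text
time_s: 17.23
eef_pos: [627.0, -163.2, 117.5]
ee_rot: [-0.0, 0.707, 0.707, -0.0]
force: [-0.0, 0.5, -1.9]
grip_width: 0.471
grip_force: 30.8
```

```bash
python3 -c "
from h import *
s=capture('scene')
cv2.imwrite('pics/c5.png',cv2.resize(s['img'][110:220,230:350,::-1],None,fx=5,fy=5,interpolation=2))"
```

```text
(no output)
```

View pics/c5.png

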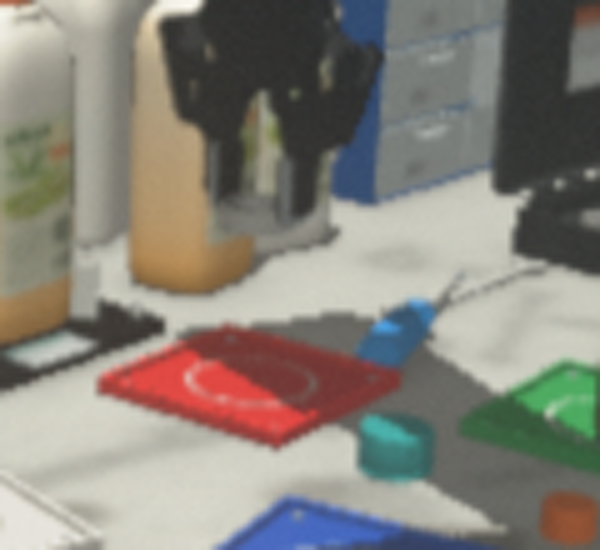

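The bearing is held level between the fingertips (crop 250,210), and the red tray is empty.

Call:
jog_arm(series="0.1 -0.11 0 0 0 0 -1;0.2 -0.22 0 0 0 0 -1;0.3 -0.33 0 0 0 0 -1;0.4355 -0.479 0 0 0 0 -1;0.4355 -0.479 0 0 0 0 -1;0.4355 -0.479 0 0 0 0 -1;0.4355 -0.479 0 0 0 0 -1;0.4355 -0.479 0.1 0 0 0 -1;0.4355 -0.479 0.18 0 0 0 -1;0.4355 -0.479 0.21 0 0 0 -1;0.4355 -0.479 0.22 0 0 0 -1;0.4355 -0.479 0.225 0 0 0 -1;0.4355 -0.479 0.225 0 0 0 -1")

```text
time_s: 18.9
eef_pos: [436.5, 10.6, 29.0]
ee_rot: [0.001, 0.707, 0.707, 0.0]
force: [-1.5, -1.2, 1.8]
grip_width: 0.47
grip_force: 31.2
```

Call:
jog_arm(series="0 0 0 0 0 0 0;0 0 0 0 0 0 0.4;0 0 0 0 0 0 0.4;0 0 -0.1 0 0 0 0.4;0 0 -0.2 0 0 0 0.4;0.1 0 -0.225 0 0 0 0.4;0.25 0 -0.225 0 0 0 0;0.25 0 -0.225 0 0 0 0;0.25 0 -0.225 0 0 0 0;0.25 0 -0.225 0 0 0 0")

```text
time_s: 20.15
eef_pos: [435.9, 109.9, 117.9]
ee_rot: [-0.0, 0.708, 0.706, -0.0]
force: [0.0, -0.1, 0.4]
grip_width: 0.499
grip_force: 0.0
```

```bash
cat >> h.py <<'E'
from scipy.optimize import minimize
def fitbox(views,x0,z0=6.,L=(58,20,36)):
    "views: (picture, mask); x0: x,y,yaw(deg); silhouette fit"
    def hull(p,v):
        a=np.radians(v[2]);u=np.array([np.cos(a),np.sin(a)]);w=np.array([-u[1],u[0]])
        pts=[[*(np.array(v[:2])+i*L[0]/2*u+j*L[1]/2*w),z0+k*L[2]] for i in(-1,1) for j in(-1,1) for k in(0,1)]
        pts=np.array([proj(p,q)[::-1] for q in pts])
        m=np.zeros((384*8,512*8),np.uint8);cv2.fillConvexPoly(m,cv2.convexHull(((pts+.5)*8).astype(np.int32)),255)
        return cv2.resize(m,(512,384),interpolation=cv2.INTER_AREA)/255.
    f=lambda v:sum(abs(hull(p,v)-m).sum()/m.sum() for p,m in views)
    r=minimize(f,x0,method='Nelder-Mead',options=dict(initial_simplex=[x0]+[np.array(x0)+d for d in np.diag([4,4,8])]));return r.x,r.fun
def big(m):
    n,l,st,_=cv2.connectedComponentsWithStats(m.astype(np.uint8),connectivity=4);return (l==1+np.argmax(st[1:,4]))
E
python3 - <<'E'
from h import *
np.set_printoptions(precision=1,suppress=True)
t=capture('top');s=capture('scene');V=[]
for p in(t,s):
    d,h,S,v=masks(p);V.append((p,big(near(p,[442,-240,24],42)&((v<75)|(h<30)|(h>165))&(S>-1))))
for vv in (V[:1],V[1:],V): print(*fitbox(vv,[441,-239,-62]),[m.sum() for _,m in vv])
d,h,S,v=masks(t)
print('cap',blob(t,near(t,[437,231,20],30)&(h<16)&(S>130),30)[1:5])
m=near(t,[436,11,10],26)&~d['blue'];print('bearing',blob(t,m,19)[1:5])
o=np.vstack([cv2.resize(p['img'][a:a+60,b:b+80,::-1],(640,290),interpolation=2) for p,a,b in((t,205,325),(s,165,310))])
cv2.imwrite('pics/c6.png',o)
E
```

```text
[ 439.1 -239.7  -64.1] 0.36213657876943883 [np.int64(232)]
[ 435.4 -238.4  -63.8] 0.9763749402199904 [np.int64(82)]
[ 437.2 -238.1  -63.5] 1.4567266940417882 [np.int64(232), np.int64(82)]Traceback (most recent call last):
  File "<stdin>", line 8, in <module>
  File "h.py", line 26, in blob
    k=1+np.argmax(st[1:,4]);q=np.argwhere(l==k)
        ~~~~~~~~~^^^^^^^^^^
    return _wrapfunc(a, 'argmax', axis=axis, out=out, **kwds)
    return bound(*args, **kwds)
ValueError: attempt to get argmax of an empty sequence
```

```bash
python3 - <<'E'
from h import *
np.set_printoptions(precision=1,suppress=True)
t=capture('top');s=capture('scene');V=[]
ims=[]
for p,a,b in((t,205,325),(s,165,310)):
    d,h,S,v=masks(p);m=big(near(p,[442,-240,24],42)&((v<75)|(h<30)|(h>165)))
    i=p['img'].copy();c,_=cv2.findContours(cv2.resize(m[a:a+60,b:b+80].astype(np.uint8),(400,300),interpolation=0),0,2)
    z=cv2.resize(i[a:a+60,b:b+80,::-1],(400,300),interpolation=2);y=z.copy();cv2.drawContours(y,c,-1,(255,0,255),1)
    ims.append(np.hstack([z,y]))
cv2.imwrite('pics/c6.png',np.vstack(ims))
d,h,S,v=masks(t)
m=near(t,[436,11,10],26)&~d['blue'];print('bearing',blob(t,m,19)[1:5])
E
```

```text
bearing (array([438. ,  11.3], dtype=float32), array([438. ,  11.3]), array([39.9, 42.2]), 0.8189667463302612)
```

View pics/c6.png

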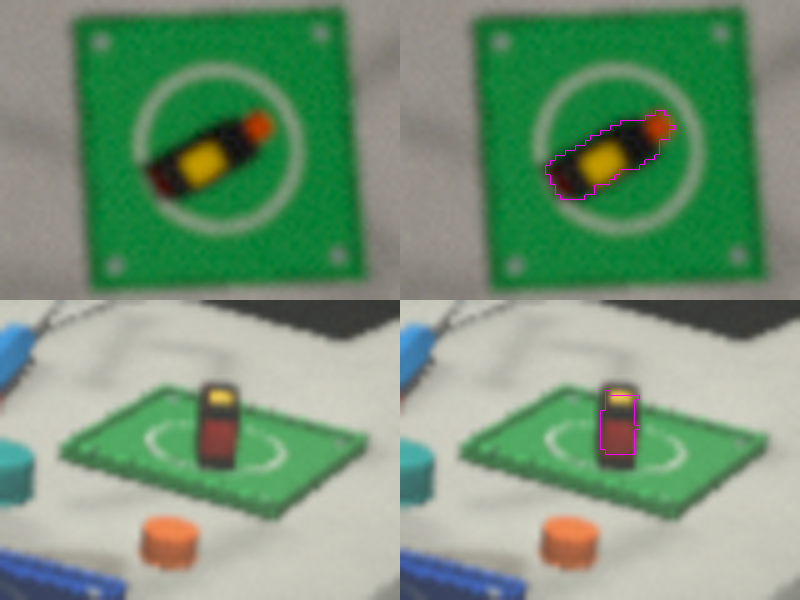

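The orange piece (crop 262,125) is a narrow connector on the sensor's rear end, and the dark-red front window faces +y. I'll get the centre from the two ends.

```bash
python3 - <<'E'
from h import *
np.set_printoptions(precision=1,suppress=True)
t=capture('top');s=capture('scene')
f=atz(t,(241.0,355.6),6);print('front top-view',f)
for z in(15,24,33):
    b=atz(t,(229.0,379),z);print(z,'tip',b,'len',np.hypot(*(b-f)[:2]),'mid',(b+f)/2,'yaw',np.degrees(np.arctan2(*(b-f)[1::-1])))
print('front scene',atz(s,(198.2,352.6),6))
print('front top edge: top view',atz(t,(205+182/5-.4,325+172/5-.4),42),'scene two', two(t,(205+172/5-.4,325+168/5-.4),s,(165+115/5-.4,310+217/5-.4)))
y=two(t,(205+163/5-.4,325+203/5-.4),s,(165+98/5-.4,310+221/5-.4));print('yellow patch',y)
print([(m['point'],m['confidence'],atz(t,m['point'],6)) for m in mark_of('sensor',t)[:2]])
E
```

```text
front top-view [ 428.2 -220.9    6. ]
15 tip [ 455.5 -271.4   15. ] len 57.46331334835629 mid [ 441.9 -246.1   10.5] yaw -61.649184088337016
24 tip [ 455.1 -268.8   24. ] len 54.979812968136685 mid [ 441.7 -244.8   15. ] yaw -60.72861958457273
33 tip [ 454.7 -266.2   33. ] len 52.511845565623545 mid [ 441.5 -243.5   19.5] yaw -59.72124428737691
front scene [ 426.8 -223.8    6. ]
front top edge: top view [ 427.7 -219.7   42. ] scene two (array([ 430.3, -220.5,   36.1]), np.float64(4.186993930674419))
yellow patch (array([ 435. , -234.2,   40.6]), np.float64(2.5205995449935226))
[([233.8, 366.3], 0.79, array([ 444.7, -245.2,    6. ])), ([169.8, 125.9], 0.7, array([582.8, 302.5,   6. ]))]
```

Call:
jog_arm(series="-0.13 0 0 0 0 -0.1 0;-0.26 0 0 0 0 -0.2 0;-0.4 0 0 0 0 -0.322 0;-0.55 0.016 0 0 0 -0.322 0;-0.7 0.016 0 0 0 -0.322 0;-0.892 0.016 0 0 0 -0.322 0;-0.892 0.016 0 0 0 -0.322 0;-0.892 0.016 0 0 0 -0.322 0;-0.892 0.016 0 0 0 -0.322 0;-0.892 0.016 0 0 0 -0.322 0;-0.892 0.016 0.1 0 0 -0.322 0;-0.892 0.016 0.18 0 0 -0.322 0;-0.892 0.016 0.22 0 0 -0.322 0;-0.892 0.016 0.22 0 0 -0.322 0;-0.892 0.016 0.22 0 0 -0.322 -1;-0.892 0.016 0.22 0 0 -0.322 -1;-0.892 0.016 0.22 0 0 -0.322 -1;-0.892 0.016 0.22 0 0 -0.322 -1;-0.892 0.016 0.22 0 0 -0.322 -1", grip_force=35)

```text
time_s: 22.88
eef_pos: [442.8, -246.4, 31.2]
ee_rot: [0.001, 0.508, 0.862, -0.0]
force: [-0.2, 1.0, 7.2]
grip_width: 0.23
grip_force: 35.0
```

```bash
python3 -c "
from h import *
print(sense()['force'],sense()['grip_force']);plan(622,-157.5,120)"
```

```text
[-0.191355    0.98866822  7.20253558] 34.98477816581726
plan [-0.0232  0.4999 -0.2214] [ 0.0006  0.0014 -0.    ] yaw now 29.0 turn 0.0 pos [ 442.8 -246.4   31.2]
```

```bash
cat >> h.py <<'E'
def ring(p,n,sel):
    m=near(p,[*T[n],6],42)&~near(p,[*T[n],6],28)&sel
    P=np.array([atz(p,x,6)[:2] for x in np.argwhere(m)]);A=np.c_[2*P,np.ones(len(P))];k=np.linalg.lstsq(A,(P**2).sum(1),rcond=None)[0]
    return k[:2],np.sqrt(k[2]+k[0]**2+k[1]**2),len(P)
E
python3 -c "
from h import *
for c in('top','scene'):
    p=capture(c);d,h,S,v=masks(p);print(c,ring(p,'red',(S<160)&(v>100)))"
```

```text
top (array([ 623.08840441, -157.79718477]), np.float64(35.42287580573129), 269)
scene (array([ 621.48264906, -158.99650592]), np.float64(36.97836428547487), 86)
```

Call:
jog_arm(series="0 0 -0.05 0 0 0 -1;0 0 -0.12 0 0 0 -1;0 0 -0.225 0 0 0 -1;-0.006 0.12 -0.225 0 0 0 -1;-0.012 0.25 -0.225 0 0 0 -1;-0.018 0.37 -0.225 0 0 0 -1;-0.026 0.5015 -0.225 0 0 0 -1;-0.026 0.5015 -0.225 0 0 0 -1;-0.026 0.5015 -0.225 0 0 0 -1;-0.026 0.5015 -0.225 0 0 0 -1;-0.026 0.5015 -0.1 0 0 0 -1;-0.026 0.5015 -0.04 0 0 0 -1;-0.026 0.5015 -0.01 0 0 0 -1;-0.026 0.5015 -0.002 0 0 0 -1;-0.026 0.5015 0 0 0 0 -1;-0.026 0.5015 0 0 0 0 -1")

```text
time_s: 24.98
eef_pos: [623.1, -158.3, 31.3]
ee_rot: [0.001, 0.508, 0.862, -0.0]
force: [-0.6, -0.4, 4.9]
grip_width: 0.227
grip_force: 35.0
```

Call:
jog_arm(series="-0.0 0 0 0 0 0 -0.3;0 0 0 0 0 0 0;0 0 0 0 0 0 0;0 0 -0.1 0 0 0 0;0 0 -0.225 0 0 0 0;0 0 -0.225 0 0 0 0.46;0.12 0.06 -0.225 0 0 0.1 0.46;0.24 0.12 -0.225 0 0 0.2 0.46;0.36 0.18 -0.225 0 0 0.322 0.46;0.48 0.25 -0.225 0 0 0.322 0.46;0.581 0.302 -0.225 0 0 0.322 0.46;0.581 0.302 -0.225 0 0 0.322 0.46;0.581 0.302 -0.225 0 0 0.322 0.46;0.581 0.302 -0.225 0 0 0.322 0.46;0.581 0.302 -0.225 0 0 0.322 0.46")

```text
time_s: 26.85
eef_pos: [615.9, 103.0, 119.9]
ee_rot: [-0.0, 0.708, 0.707, -0.0]
force: [0.2, -0.0, 0.1]
grip_width: 0.729
grip_force: 0.0
```

```bash
python3 - <<'E'
from h import *
t=capture('top');s=capture('scene')
o=np.hstack([cv2.resize(p['img'][a:a+60,b:b+60,::-1],(400,400),interpolation=2) for p,a,b in((t,127,297),(s,150,250))])
cv2.imwrite('pics/c7.png',o)
print([(m['point'],m['confidence'],atz(t,m['point'],6)) for m in mark_of('sensor',t)[:2]])
plan(615.8,103.9,32,0)
E
```

```text
[([151.7, 327.0], 0.82, array([ 631.73442644, -157.7081715 ,    6.        ]))]
plan [ 0.0009 -0.      0.22  ] [ 0.      0.     -0.0004] yaw now -0.0 turn 0.0 pos [615.8 103.5 120. ]
```

View pics/c7.png

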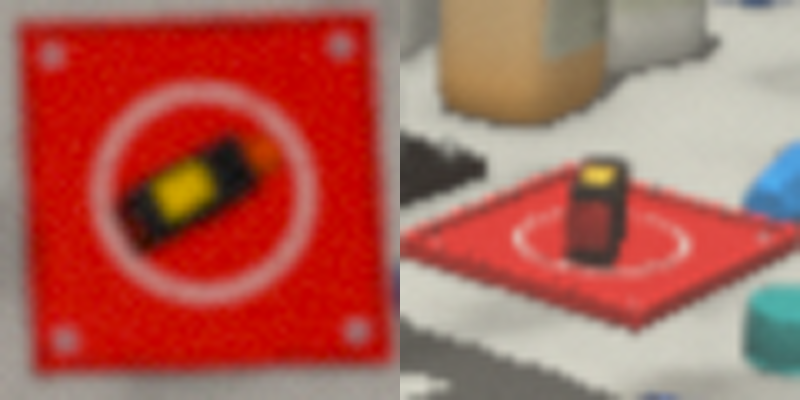

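The sensor stands upright inside the red ring, its front end at about (130,230), connector tip at (280,152) and ring centre at (203,192). I'll check the centring numerically.

```bash
python3 - <<'E'
from h import *
np.set_printoptions(precision=1,suppress=True)
t=capture('top');s=capture('scene');k=60/400
g=lambda x,y,z:atz(t,(127+y*k-.4,297+x*k-.4),z)
f=g(130,230,6);print('front',f,'scene front',atz(s,(150+263*k-.4,250+190*k-.4),6))
for z in(15,24): 
    b=g(280,152,z);print('tip',b,'mid',(f+b)/2,np.hypot(*(b-f)[:2]),[np.hypot(*(q-np.array([622.8,-157.8,0]))[:2]) for q in(f,b)])
print('ringc',g(203,192,6))
E
```

```text
front [ 609.4 -132.6    6. ] scene front [ 608.7 -135.9    6. ]
tip [ 635.5 -182.6   15. ] mid [ 622.5 -157.6   10.5] 56.48117124803095 [np.float64(28.580878544610187), np.float64(27.901826960578088)]
tip [ 633.5 -180.8   24. ] mid [ 621.5 -156.7   15. ] 53.94635412314962 [np.float64(28.580878544610187), np.float64(25.38387947520654)]
ringc [ 623.1 -157.8    6. ]
```

Centred within about 1 mm. The last part is the knob, from white to green.

Call:
jog_arm(series="0 0 0.1 0 0 0 0.46;0 0 0.18 0 0 0 0.46;0 0 0.2225 0 0 0 0.46;0 0 0.2225 0 0 0 0.46;0 0 0.2225 0 0 0 0.46;0 0 0.2225 0 0 0 -1;0 0 0.2225 0 0 0 -1;0 0 0.2225 0 0 0 -1;0 0 0.2225 0 0 0 -1;0 0 0.2225 0 0 0 -1;0 0 0.1 0 0 0 -1;0 0 0 0 0 0 -1;0 0 0 0 0 0 -1;0 0 0 0 0 0 -1", grip_force=30)

```text
time_s: 28.85
eef_pos: [615.3, 104.0, 119.4]
ee_rot: [-0.0, 0.707, 0.707, -0.0]
force: [-0.1, -0.2, -0.7]
grip_width: 0.489
grip_force: 30.7
```

```bash
python3 -c "
from h import *
plan(443.5,-249.3,120,0)"
```

```text
plan [-0.8833 -0.4295 -0.0011] [-0.0006 -0.     -0.    ] yaw now -0.0 turn 0.0 pos [615.3 104.  119.4]
```

Call:
jog_arm(series="-0.12 -0.06 0 0 0 0 -1;-0.24 -0.12 0 0 0 0 -1;-0.36 -0.18 0 0 0 0 -1;-0.48 -0.24 0 0 0 0 -1;-0.6 -0.3 0 0 0 0 -1;-0.74 -0.36 0 0 0 0 -1;-0.883 -0.4295 0 0 0 0 -1;-0.883 -0.4295 0 0 0 0 -1;-0.883 -0.4295 0 0 0 0 -1;-0.883 -0.4295 0 0 0 0 -1;-0.883 -0.4295 0.1 0 0 0 -1;-0.883 -0.4295 0.18 0 0 0 -1;-0.883 -0.4295 0.21 0 0 0 -1;-0.883 -0.4295 0.218 0 0 0 -1;-0.883 -0.4295 0.221 0 0 0 -1;-0.883 -0.4295 0.221 0 0 0 -1;-0.883 -0.4295 0.221 0 0 0 -1")

```text
time_s: 30.98
eef_pos: [444.4, -249.3, 32.6]
ee_rot: [0.001, 0.707, 0.707, 0.0]
force: [-0.2, 3.6, 6.1]
grip_width: 0.486
grip_force: 31.1
```

Now I'll release, lift and back off towards the start.

Call:
jog_arm(series="0 0 0 0 0 0 0.4;0 0 0 0 0 0 0.4;0 0 0 0 0 0 0.4;0 0 -0.1 0 0 0 0.4;0 0 -0.2 0 0 0 0.4;0 0 -0.35 0 0 0 0.4;-0.2 -0.3 -0.45 0 0 0 0.4;-0.4 -0.45 -0.45 0 0 0 0.4;-0.5 -0.45 -0.45 0 0 0 0.4;-0.5 -0.45 -0.45 0 0 0 0.4;-0.5 -0.45 -0.45 0 0 0 0.4;-0.5 -0.45 -0.45 0 0 0 0.4")

```text
time_s: 32.48
eef_pos: [262.9, -450.2, 211.4]
ee_rot: [-0.0, 0.708, 0.706, 0.0]
force: [0.2, 0.5, -0.3]
grip_width: 0.694
grip_force: 0.0
```

```bash
python3 - <<'E'
from h import *
np.set_printoptions(precision=1,suppress=True)
t=capture('top');s=capture('scene');d,h,S,v=masks(t)
for n,q in(('knob',blob(t,near(t,[443,-249,20],30)&(v<75),33)),('cap',blob(t,near(t,[437,231,20],30)&(h<16)&(S>130),30)),('bearing',blob(t,near(t,[436,11,10],26)&~d['blue'],19))): print(n,q[1:5])
o=np.hstack([cv2.resize(p['img'][a:a+e,b:b+f,::-1],(400,600*1),interpolation=2) if 0 else cv2.resize(p['img'][a:a+e,b:b+f,::-1],(400,300),interpolation=2) for p,a,b,e,f in((t,110,90,180,320),(s,150,120,170,280))])
cv2.imwrite('pics/c8.png',cv2.resize(o,(800,300)))
print([atz(t,m['point'],0) for m in mark_of('handwheel',t)[:1]])
E
```

```text
knob (array([ 445.5, -245.1], dtype=float32), array([ 445.6, -245.2]), array([34.7, 36.4]), 24.358348846435547)
cap (array([439.2, 228.7], dtype=float32), array([439. , 228.9]), array([30.7, 37.4]), 0.8189210891723633)
bearing (array([438.,  11.], dtype=float32), array([438. ,  11.3]), array([39.9, 42.2]), 0.8116908073425293)
[array([586.7, 312.1,   0. ])]
```

View pics/c8.png

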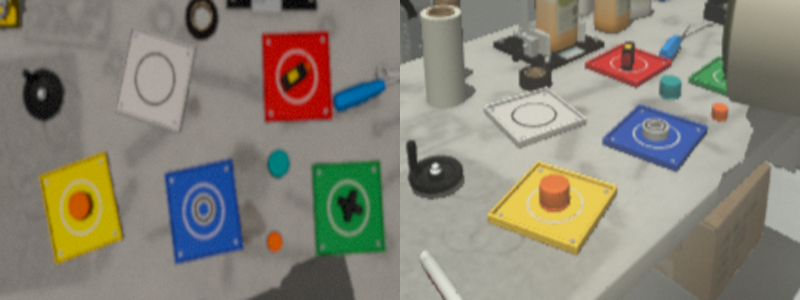

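The final view shows each part upright on the middle of its own tray: cap in yellow (80,207), bearing in blue (204,210), knob in green (349,205) and sensor in red (297,77). White is empty, the handwheel looks unmoved, and the arm is clear.

```bash
python3 -c "
from rig import finish_job
print(finish_job())"
```

```text
the job is handed in; nothing more can be done
None
```

The job is handed in at about 33 s on the robot clock: knob in green, bearing in blue, cap in yellow and sensor in red, all upright inside their rings, with the white tray empty and the handwheel untouched.

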